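Clamp the wooden disc with the square key

ROBOT

A 7-joint arm with a two-finger parallel gripper is mounted at the origin on a cart in front of the work surface, level with it; the furniture and walls round the work are solid. World frame = base frame: x ahead of the robot, y to its left, z up, the work surface at z = 0. Lengths are in m, angles in rad, forces in N, time in s.
With the tool pointing down it reaches from about 0.4 to 0.85 m from the base axis. Payload 4.5 kg.
Tool frame: the origin (TCP) lies between the finger pads; the fingertips stand 19 mm ahead of it and the grasp point (between the pads) is the TCP; z points along the fingers, y is the line along which they close (so a half turn about z gives the same grasp; the last joint's range is limited). The gripper opens to 85 mm and grips with 20 to 120 N. Pads are 22 mm wide; open, the fingers measure 114 mm over their backs; the gripper's body (76 mm by 85 mm) begins 54 mm behind the grasp point. The pads swing forward as they close: fully open they stand 13 mm farther back than shut.
Start: joints at [1.161, 0.689, -0.195, 1.565, 0.157, 0.902, -0.215], TCP at [0.268, -0.564, 0.25] pointing down, gripper open.
Joint ranges: [-3.01, 3.01], [-0.46, 2.08], [-1.47, 1.51], [0.13, 2.56], [-1, 4.14], [0.04, 2.09], [-2.66, 2.66]. Speed limits (rad/s): [2.57, 2.57, 3.14, 3.14, 3.14, 3.14, 3.14].

INTERFACE

Orientations are given as [roll, pitch, yaw] about the fixed x, y, z axes, in that order (R = Rz(yaw) Ry(pitch) Rx(roll)).
In Python, from station import state, viewer, close_job, finder gives the robot as it stands. The module is installed in compiled form; this text tells all that it offers.
- The arm moves only by the tool send_rows, never from a script. Its argument "moves" is a list of rows, each a list of 7 numbers: the shift along the tool's x, y, z in mm, then the turn, a rotation vector about the tool's x, y, z in degrees, then the gripper command: -1 is shut, 1 is fully open, values between are in proportion. A call has 1 to 12 rows; each row shifts and turns the commanded pose from where the row before left it, along the tool's axes as they then stand; what a row does not reach is not made up. A row lasts 1/8 s, in which the tool goes at most 62.5 mm and 10.7 degrees, less where a joint would pass 70% of its speed; a pose out of reach is approached as far as the arm can. A call is refused whole if a number of a shift passes 62.5 or a number of a turn 10.7, either way. A call with a gripper value outside its range is refused whole. The fingers move at their own pace and stop on an object; "force" is the grip in N (left out, the last holds). Time passes only in rows, so rows that do not move let the fingers close. It gives the time, the measured TCP pose, the force, the opening and the grip force at its end, in the units of the state.
- state(): the state, without advancing time (a new reading comes with each control period).
- viewer.grab_frame(name): name is "side" or "top"; returns (picture, depth): 384x512x3 uint8, blue, green, red; 384x512 float32, m along the optical axis (not along the pixel's ray), 0 where there is no reading.
- viewer.get_calibration(name): a dict with "fov_y" (degrees; the focal length in pixels is half the picture's height over the tangent of half this angle, whatever the lens; pixels are square), "cx", "cy" (the principal point, pixels), "pose" (4x4, takes a point from camera to world coordinates). Camera axes: x right, y down, z forward; pixel columns grow to the right and rows downward; lengths in m; the calibration is good to about 2 mm. A picture is of the moment at which its call begins. get_calibration takes no time and is no camera call.
- close_job(): hands the job in; it is judged then, once.
Trained networks look in the newest picture that a camera, given by its name, has taken for a name from the list of things; names that differ only in an ending like _2 or _b are one class to them, and where a whole thing is asked for, a point or a joint stands for the part that bears it (a point fixed in the world has none). Each returns a list of dicts, best first, with "conf" (0 to 1); they miss things now and then, are a little off and sometimes report something else, mostly with a low value. They report only what shows in the picture. A call takes as long as a camera call. They do not tell look-alikes from the thing itself.
- finder.masks_of(camera, thing): "region" (384x512 bool, what is visible of it) and "xy" ([column, row] as shares, 0 to 1, of the picture: columns of its width, rows of its height, amid what is visible of it).
- finder.place_of(camera, thing): "xy" ([column, row] as shares, 0 to 1, of the picture: columns of its width, rows of its height: a listed point, or the origin of a listed thing).
The state is a dict: "clock": time; "qpos": joint angles; "joint_velocities": joint speeds; "tau": joint torques, N m; "position": TCP position; "ee_rot": TCP orientation; "contact_force": force on the tool from outside, world axes, zero at the start; "ft_torque": the same for the moment, N m; "finger_gap": finger opening in m; "grasp_force": force on a finger pad.
Only numpy, scipy, OpenCV 4.12 (cv2) and the standard library are available. Lean on these libraries where they do the work, as an engineer would, in place of code of your own. Each camera call takes 0.05 s, during which the arm holds its last target. There are 200 camera calls.

TASK

Take the square key out of its wooden stand, ease it right down into the recessed square socket of the bench clamp, feeling for the fit and never forcing it, and turn it clockwise to its stop so that the clamp's jaw holds the wooden disc firmly. Leave the key standing in the socket and do not disturb the other things on the bench.

Things in the scene. Friction and masses are not known exactly. Their poses are not given: they have to be found in the camera images.
- key: plain steel key, 86 mm tall, upright in its stand. Origin: centre of its foot. Foot: round pilot of 14 mm diameter, 3 mm long; above it the shank, 16 mm square (15 mm for the first 2 mm), sides along the key's x and y, up to z = 52 mm. Above that a flat handle plate, 46 (x) x 12 (y) x 34 mm (z 52 to 86 mm): pinch it by its 12 mm thickness at z = 73 mm. 85 to 145 g
- stand: fixed wooden block 60 x 60 x 36 mm, origin at the centre of its underside. The key stands loosely in its square hole, 17.6 mm wide and 24 mm deep, the handle plate along the block's x. Mind the lamp shade hanging over the bench behind it (x over 0.52 m, y 0.15 to 0.35 m) and the 0.25 m tall motor to the right of the clamp
- clamp: bench clamp, fixed. Base plate 94 (x) x 224 (y) x 12 mm, origin at the centre of its underside. At +y an grey V jaw; at y = -74 mm an grey housing 64 x 64 mm, top at z = 38 mm, with a round well of 43 mm diameter; in it, 8 mm down, turns a steel spindle with a square socket. Between them a jaw with a sprung rubber face, driven by the spindle 5 mm per radian towards +y; stays where left
- socket_mouth (a point): centre of the mouth of the square socket, on the spindle's vertical axis, 30 mm above the bench, axes as the clamp's. Socket 17.2 mm square, 14 mm deep. Its angle is not measured: its sides start 0 to 52 degrees clockwise (from above) of the clamp's x and y. At 0 is its anticlockwise stop, at 103 degrees the clockwise stop (clamped). Turning takes 0.11 N m, near the end up to 0.17
- socket_floor (a point): centre of the socket's floor, 14 mm under its mouth, 16 mm above the bench; axes as the clamp's. The key's foot rests here when it is fully in. The pilot enters the socket at any angle, the square only within about 4 degrees of its sides. The spindle is stiff and does not turn under a light touch; the key has about 4 degrees of play in it
- disc: turned wooden disc, 62 mm diameter, 14 mm thick, lying loose on the clamp's base plate between sliding jaw and V jaw (gap up to 5.6 mm). The jaw meets it 64 degrees into the spindle's turn and squeezes it with about 11 N at the clockwise stop. Origin: centre of its underside
- flux_bottle: small blue bottle with a red tip, 38 mm diameter, 87 mm tall, standing behind the clamp; a bystander. Origin: centre of its underside
- scraper: scraper knife with a black handle, 145 mm long, 14 mm wide, 10 mm high, lying flat; a bystander. Origin: its middle, on the bench
- pumice_jar: clear jar with a black lid, 66 mm diameter, 80 mm tall; a bystander. Origin: centre of its underside
Mind the look-alikes: they are no part of the job. Of the things that look like the key, the smallest one is meant.

How it is judged:
On the way:
1. the key is down in the socket while the disc is still loose (z of key in the frame of socket_floor below 0.004 m and horizontal distance between key and socket_floor below 0.003 m and contact force between disc and clamp below 4 N), for 0.1 s.
At the end, for the whole second after the job is handed in: the clamp's jaws press on the disc with more than 14 N in sum (about 7 N each), the disc lies flat (within 0.1 rad) on the clamp's base plate; the key stands still in the socket, upright within 0.15 rad, its foot within 4 mm of the socket's floor and 3 mm of its axis (contact force between disc and clamp above 14 N and z of disc in the frame of clamp below 0.016 m and angle between disc's own z axis and vertical below 0.1 rad and z of key in the frame of socket_floor below 0.004 m and horizontal distance between key and socket_floor below 0.003 m and angle between key's own z axis and vertical below 0.15 rad and linear speed of key below 0.02 m/s); the robot touches nothing.
It fails at once if the key is pushed with more than 35 N against the clamp before it has gone down into the socket (z of key in the frame of socket_floor above 0.006 m and contact force between key and clamp above 35 N).
It fails at once if a bystander is pushed more than 20 mm (distance of any of flux_bottle, scraper, pumice_jar from where it was at the start of the episode above 0.02 m).
It fails at once if the key is forced in the socket with more than 90 N (contact force between key and clamp above 90 N).
It also fails if it takes over 72 s, if anything falls off the work surface, if the arm or the gripper's body presses on something with over 40 N, if the wrist force passes 120 N, or if a joint passes its speed limit or range.

## Working session

There is one attempt and no reset: what is moved stays moved. The work goes in short steps, Python scripts to look and compute and a tool call to move; the robot and the scene stay as the last step left them, time stands still between calls to the robot, and variables do not carry over. Pictures are saved under pics/ and viewed, at most 10 in all, crops included, and the job is handed in when it is done.

Besides the shell and the picture viewer there is one more tool, called after ">>>" as a command line: name --pt "numbers of a row" for each row, then --argument value for the rest. send_rows: Moves the arm, as the interface text tells. Its arguments: {"type":"object","properties":{"moves":{"type":"array"},"force":{"type":"number"}},"required":["moves"]}

```bash
mkdir -p pics
cat > h.py <<'E'
import numpy as np, cv2
from station import state, viewer, close_job, finder
def cal(n):
    c=viewer.get_calibration(n); f=192/np.tan(np.radians(c["fov_y"])/2); return f,c["cx"],c["cy"],np.array(c["pose"])
def ray(n,xy):
    f,cx,cy,P=cal(n); d=P[:3,:3]@np.array([(xy[0]-cx)/f,(xy[1]-cy)/f,1]); return P[:3,3],d
def at_z(n,xy,z):
    o,d=ray(n,xy); return o+d*(z-o[2])/d[2]
def proj(n,p):
    f,cx,cy,P=cal(n); q=P[:3,:3].T@(np.array(p)-P[:3,3]); return np.array([cx+f*q[0]/q[2],cy+f*q[1]/q[2]])
def cloud(n,D):
    f,cx,cy,P=cal(n); v,u=np.mgrid[:384,:512]; c=np.stack([(u-cx)/f*D,(v-cy)/f*D,D],-1)
    return c@P[:3,:3].T+P[:3,3]
E
python3 - <<'E'
from h import *
for n in("side","top"):
    im,D=viewer.grab_frame(n); cv2.imwrite(f"pics/{n}0.png",im); np.save(f"{n}0.npy",D)
    print(n,cal(n))
    for t in ["key","stand","clamp","socket_mouth","disc","flux_bottle","scraper","pumice_jar"]:
        print(t,[(np.round(r["xy"]*np.array([512,384]),1).tolist(),round(r["conf"],2)) for r in finder.place_of(n,t)])
print(state())
E
```

```text
side (np.float64(460.20931515891135), 251.3666730455885, 188.69777785702536, array([[ 0.99992281, -0.00300769, -0.0120553 ,  0.55246725],
       [ 0.00840336, -0.55097762,  0.83447771, -0.60698956],
       [-0.00915205, -0.8345146 , -0.55090981,  0.64264964],
       [ 0.        ,  0.        ,  0.        ,  1.        ]]))
key [([265.5, 177.9], 0.74), ([226.0, 178.6], 0.54), ([299.1, 213.5], 0.43)]
stand [([227.2, 181.3], 0.68)]
clamp [([208.7, 277.6], 0.83)]
socket_mouth [([204.8, 293.1], 0.67), ([208.3, 275.6], 0.62)]
disc [([212.3, 252.5], 0.63)]
flux_bottle [([309.3, 272.0], 0.82)]
scraper [([298.8, 213.3], 0.74)]
pumice_jar [([306.7, 181.9], 0.79), ([298.1, 214.8], 0.72)]
top (np.float64(352.94597539387706), 253.35240016052447, 192.60966831876723, array([[ 0.16213653, -0.96271177,  0.21655898,  0.37389484],
       [-0.98675154, -0.15946133,  0.02989106,  0.24372318],
       [ 0.00575631, -0.21853634, -0.97581183,  0.87099543],
       [ 0.        ,  0.        ,  0.        ,  1.        ]]))
key [([193.5, 182.7], 0.83), ([150.2, 220.5], 0.72), ([193.6, 222.3], 0.51)]
stand [([193.8, 
[... 304 characters left out ...]
3207,  0.68908768, -0.19459119,  1.5652776 ,  0.157312  ,
        0.90247529, -0.21506116]), 'joint_velocities': array([-4.71520433e-04, -3.30264300e-04, -3.65102800e-04,  2.33024345e-04,
        6.15601055e-04,  9.73846066e-05, -3.71629294e-04]), 'tau': array([-4.44000680e-04, -5.39536500e+01, -1.26700792e+00, -1.58883208e+01,
        1.00312146e-02,  1.25404196e-03, -7.58949426e-06]), 'position': array([ 0.26837547, -0.56449419,  0.25033018]), 'ee_rot': array([ 3.14145666e+00, -4.24491998e-06,  4.43823348e-01]), 'contact_force': array([-0.39169429, -0.43604832,  0.46026906]), 'ft_torque': array([ 0.02078612,  0.01100512, -0.02809207]), 'grasp_force': 0.0, 'finger_gap': 0.08553509267528224}
```

```bash
python3 -c "
import cv2,numpy as np
a=[cv2.imread('pics/%s0.png'%n) for n in('side','top')]
for n,i in zip('st',a): cv2.imwrite('pics/%sbig.png'%n,cv2.resize(i,(800,600)))"
```

```text
(no output)
```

View pics/sbig.png

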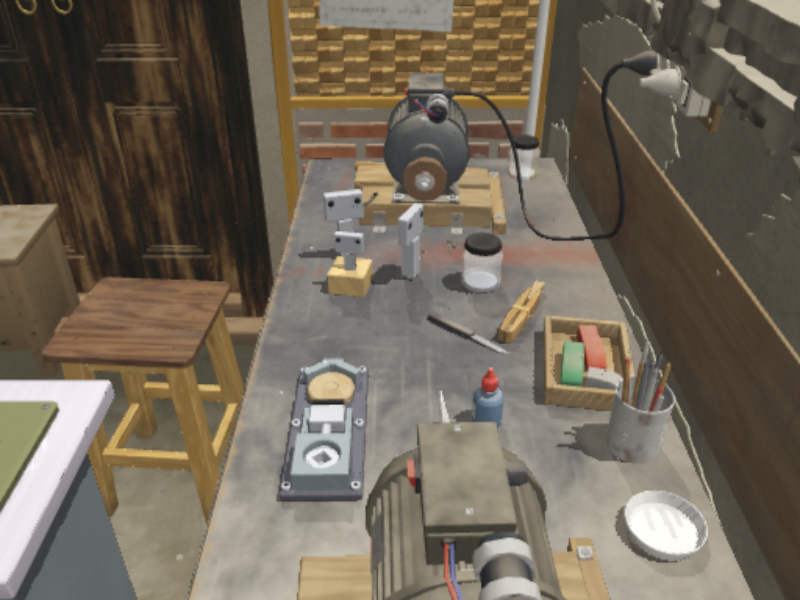

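View pics/tbig.png

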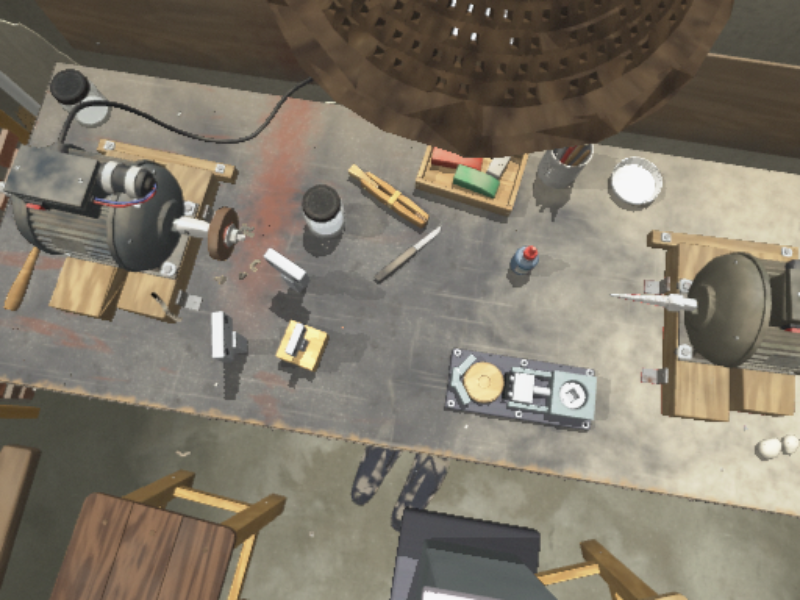

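The side view shows the small key in the yellow stand (350,265 px of 800). Two bigger look-alikes stand at (343,215) and (410,240). The clamp is at (325,430). The top view agrees: key at (297,338), clamp at (520,388), socket at (572,394). Next I'll measure.

Run:
```python
from h import *
im=cv2.imread("pics/top0.png"); D=np.load("top0.npy"); C=cloud("top",D)
ims=cv2.imread("pics/side0.png"); Ds=np.load("side0.npy"); Cs=cloud("side",Ds)
for n,p,z in [("top",(365.3,251.5),.03),("side",(204.8,293.1),.03),("top",(328.9,249.5),0),("side",(208.7,277.6),0),("top",(193.8,219.7),0),("side",(227.2,181.3),0),("top",(309.2,244.9),.012),("side",(212.3,252.5),.012)]: print(n,p,at_z(n,p,z).round(4))
s=at_z("top",(193.8,219.7),0)
for nm,c in(("top",C),("side",Cs)):
    r=np.hypot(c[...,0]-s[0],c[...,1]-s[1])<.06
    for lo,hi in((.03,.042),(.078,.095)):
        m=r&(c[...,2]>lo)&(c[...,2]<hi); P=c[m]
        print(nm,lo,m.sum(),P.mean(0).round(4),np.median(P[:,2]).round(4),[ (np.round(v,4).tolist() if not np.isscalar(v) else round(v,1)) for v in cv2.minAreaRect(P[:,:2].astype(np.float32)*1000)])
    k=at_z("top",(365.3,251.5),.03); r=(abs(c[...,0]-k[0])<.07)&(abs(c[...,1]-k[1])<.07)
    m=r&(c[...,2]>.033)&(c[...,2]<.043); P=c[m]; print(nm,"housing",m.sum(),np.median(P[:,2]),cv2.minAreaRect(P[:,:2].astype(np.float32)*1000))
    c0=at_z("top",(328.9,249.5),0); r=(abs(c[...,0]-c0[0])<.15)&(abs(c[...,1]-c0[1])<.15)
    m=r&(c[...,2]>.007)&(c[...,2]<.06); m=cv2.morphologyEx(m.astype(np.uint8),cv2.MORPH_OPEN,np.ones((2,2)))>0
    n,l,st,_=cv2.connectedComponentsWithStats(m.astype(np.uint8)); m=l==1+st[1:,4].argmax(); P=c[m]; print(nm,"clamp",m.sum(),cv2.minAreaRect(P[:,:2].astype(np.float32)*1000))
a=cv2.resize(im[225:275,345:390],(540,600),interpolation=cv2.INTER_CUBIC); cv2.imwrite("pics/sock.png",a)
a=cv2.resize(im[195:245,170:215],(400,444),interpolation=cv2.INTER_CUBIC); b=cv2.resize(ims[140:190,205:250],(400,444),interpolation=cv2.INTER_CUBIC); cv2.imwrite("pics/keyc.png",np.hstack([a,b]))
```

```text
top (365.3, 251.5) [ 0.4632 -0.014   0.03  ]
side (204.8, 293.1) [ 0.4581 -0.0198  0.03  ]
top (328.9, 249.5) [0.4568 0.0652 0.    ]
side (208.7, 277.6) [0.4573 0.0501 0.    ]
top (193.8, 219.7) [0.475  0.4052 0.    ]
side (227.2, 181.3) [0.4753 0.4017 0.    ]
top (309.2, 244.9) [0.4588 0.1159 0.012 ]
side (212.3, 252.5) [0.4603 0.1104 0.012 ]
top 0.03 450 [0.4669 0.3972 0.0359] 0.0359 [[469.6371, 400.9264], [60.9401, 60.2057], 78.6]
top 0.078 38 [0.4666 0.3969 0.0877] 0.088 [[468.6073, 400.9634], [12.9508, 44.2488], 78.2]
top housing 557 0.03760019778657342 ((461.0895690917969, 4.011318206787109), (63.963104248046875, 103.34211730957031), 0.2639445662498474)
top clamp 3655 ((453.43505859375, 92.87959289550781), (116.76837921142578, 320.4479064941406), 7.781517505645752)
side 0.03 294 [0.4684 0.3917 0.0346] 0.0346 [[467.9261, 398.518], [64.7779, 61.7956], 79.4]
side 0.078 116 [0.4697 0.3936 0.0866] 0.0866 [[468.4466, 397.8242], [16.1918, 45.8058], 77.9]
side housing 705 0.03671056041212184 ((459.45989990234375, 1.6840248107910156), (64.2655029296875, 107.39922332763672), 0.40173253417015076)
side clamp 4069 ((476.320068359375, -203.91433715820312), (102.32772064208984, 814.003173828125), 3.5329511165618896)
```

View pics/sock.png

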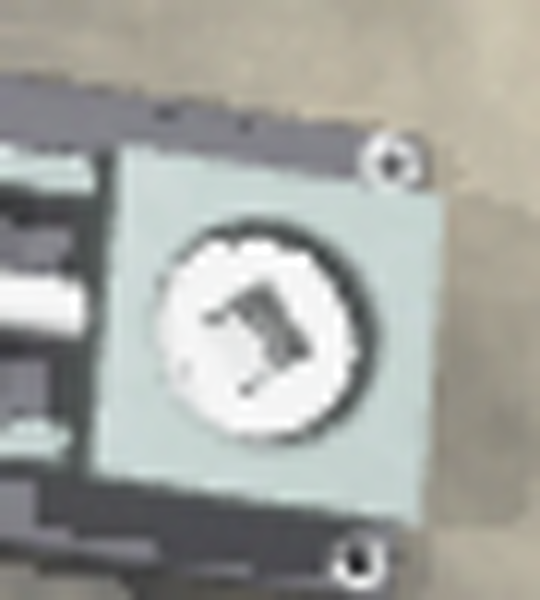

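View pics/keyc.png

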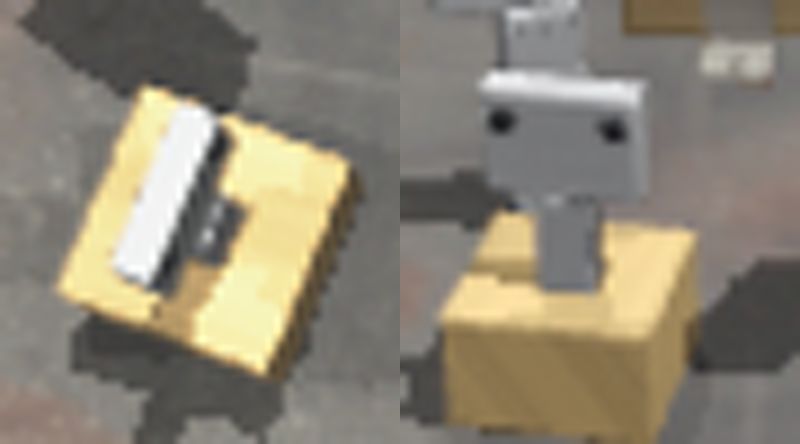

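Crops: the socket is a square with corners near (268,283), (310,350), (248,392) and (205,318) px of the crop. The housing corners are near (118,148), (445,192), (418,525) and (92,470). The small key sits in the stand at about -12° yaw.

Run:
```python
from h import *
im=cv2.imread("pics/top0.png")
w=lambda u,v,z: at_z("top",(345+(u+.5)/12-.5,225+(v+.5)/12-.5),z)[:2]*1000
H=np.array([w(*p,.038) for p in((118,148),(445,192),(418,525),(92,470))]); print("housing",H.round(1).tolist(),H.mean(0).round(1))
ang=lambda a,b:np.degrees(np.arctan2(*(b-a)[::-1])).round(1)
print([ang(H[i],H[(i+1)%4]) for i in range(4)])
S=np.array([w(*p,.03) for p in((268,283),(310,350),(248,392),(205,318))]); print("sock",S.round(1).tolist(),S.mean(0).round(1)); print([(ang(S[i],S[(i+1)%4]),np.linalg.norm(S[i]-S[(i+1)%4]).round(1)) for i in range(4)])
# base plate from depth: top
for n in("top","side"):
    D=np.load(n+"0.npy");C=cloud(n,D); x,y,z=[C[...,i] for i in range(3)]
    m=(z>.008)&(z<.06)&(abs(x-.459)<.075)&(y>-.08)&(y<.2)
    if n=="top": 
        print("z med plate",np.median(z[m&(z<.02)]))
    P=C[m]; print(n,cv2.minAreaRect(P[:,:2].astype(np.float32)*1000),m.sum())
    m=(z>.033)&(z<.043)&(abs(x-.459)<.06)&(y<.028)&(y>-.06); P=C[m]; print(cv2.minAreaRect(P[:,:2].astype(np.float32)*1000),m.sum())
# side view: spindle disc & socket pts
ims=cv2.imread("pics/side0.png")
a=cv2.resize(ims[262:322,175:240],(650,600),interpolation=cv2.INTER_CUBIC); cv2.imwrite("pics/socks.png",a)
```

```text
housing [[492.2, 17.1], [494.1, -47.2], [429.4, -47.3], [429.6, 15.8]] [461.3 -15.4]
[np.float64(-88.3), np.float64(-179.8), np.float64(89.9), np.float64(1.1)]
sock [[471.7, -17.0], [460.1, -26.3], [450.0, -15.1], [462.9, -5.4]] [461.2 -15.9]
[(np.float64(-141.2), np.float64(14.9)), (np.float64(131.8), np.float64(15.1)), (np.float64(36.9), np.float64(16.2)), (np.float64(-52.8), np.float64(14.6))]
z med plate 0.011947483382187651
top ((460.646728515625, 58.46936798095703), (94.06118774414062, 224.0814666748047), 0.5560590624809265) 3651
((461.1792297363281, -15.454273223876953), (63.963104248046875, 64.4105224609375), 0.2639445662498474) 521
side ((459.246337890625, 54.656532287597656), (93.8368911743164, 223.87583923339844), 0.36428865790367126) 4031
((459.5992736816406, -18.196659088134766), (64.2655029296875, 67.63687896728516), 0.40173253417015076) 698
```

View pics/socks.png

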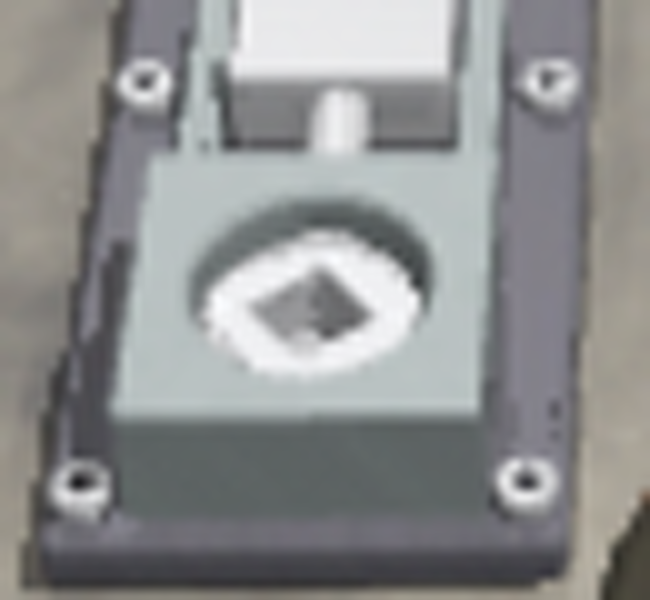

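Run:
```python
from h import *
S=np.array([at_z("side",(175+(u+.5)/10-.5,262+(v+.5)/10-.5),.03)[:2]*1000 for u,v in((318,262),(375,308),(305,350),(245,308))])
ang=lambda a,b:np.degrees(np.arctan2(*(b-a)[::-1])).round(1)
print(S.round(1).tolist(),S.mean(0)); print([(ang(S[i],S[(i+1)%4]),np.linalg.norm(S[i]-S[(i+1)%4]).round(1)) for i in range(4)])
G={}
for n in("top","side"):
    D=np.load(n+"0.npy");C=cloud(n,D)[D>0]
    for p in C[::1]:
        k=(round(p[0]/.05),round(p[1]/.05))
        if 5<=k[0]<=15 and -9<=k[1]<=12 and p[2]>-.02: G.setdefault(k,[]).append(p[2])
print("rows x .25...; cols y from .6 to -.45; max z cm")
print("      "+" ".join(f"{int(j*5):3d}" for j in range(12,-10,-1)))
for i in range(5,16): print(f"{i*.05:.2f}  "+" ".join(f"{int(np.max(G[(i,j)])*100):3d}" if (i,j) in G else "  ." for j in range(12,-10,-1)))
print("min z over 30cm:"); 
a=[(k,min(z for z in v if z>.28)) for k,v in G.items() if max(v)>.28]; print([(k[0]*5,k[1]*5,round(float(z),2)) for k,z in sorted(a)])
```

```text
[[459.7, -6.6], [471.0, -17.9], [459.3, -28.1], [447.5, -17.9]] [459.36468024 -17.62344066]
[(np.float64(-45.1), np.float64(16.0)), (np.float64(-139.1), np.float64(15.5)), (np.float64(139.2), np.float64(15.6)), (np.float64(43.0), np.float64(16.6))]
rows x .25...; cols y from .6 to -.45; max z cm
       60  55  50  45  40  35  30  25  20  15  10   5   0  -5 -10 -15 -20 -25 -30 -35 -40 -45
0.25    .   .   .   .   .   .   .   .   .   .   .   .   .   .   .   .   .   .   .   .   .   .
0.30    .   .   .   .   .   .   .   .   .   .   .   .   .   .   .   .   .   .   .   .   .   .
0.35    0   0   0   0   0   0   0   0   0   0   0   0   0   0   0   0   0   0   0   0   0   .
0.40    0   0  12   0   0   0   0   0   0   3   1   2   1   1   0   0   0   0   1   1   0   .
0.45    4   0  12   3  10   3   0   0   0   3   3   3   4   4   0   5   5   5   2   2   0   .
0.50   12   0  12   3  10   3   0  59  59   3   3   3   4   4   0   5  16   5   5   5   0   .
0.55   24  16  16  12  12  59  62  63  63  61  58   0   0   0   0  20  25  25  25   5   0   .
0.60   24  17  17  12   7  60  63  64  64  63  60   0  13  14  14  21  25  25  25  24   .   .
0.65   24  14  15   8   8   5   1  56  55  61  60   8   0   0   0  20  25  24  24  24   .   .
0.70   12   2   0   8   8   7   2   2   0   0   4   4   0   0   2   5  15   4   5   4   .   .
0.75    3   2   0   0   2   2   2   3   3   3   3   0   0   0   2   3   4   4   4   4   0   .
min z over 30cm:
[(50, 20, 0.59), (50, 25, 0.59), (55, 10, 0.59), (55, 15, 0.59), (55, 20, 0.59), (55, 25, 0.59), (55, 30, 0.59), (55, 35, 0.59), (60, 10, 0.59), (60, 15, 0.59), (60, 20, 0.61), (60, 25, 0.61), (60, 30, 0.59), (60, 35, 0.59), (65, 10, 0.59), (65, 15, 0.61), (65, 20, 0.52), (65, 25, 0.53)]
```

>>> send_rows --pt "0 0 -38 0 0 9.3 1" --pt "0 0 -38 0 0 9.3 1" --pt "0 0 -38 0 0 9.3 1" --pt "0 0 -38 0 0 9.3 1"

```text
clock: 1.4
position: [0.2684, -0.5642, 0.4036]
ee_rot: [-3.142, -0.0, -0.211]
contact_force: [-0.1, -0.5, 0.2]
finger_gap: 0.0852
grasp_force: 0.0
```

>>> send_rows --pt "5.6 -47.5 0 0 0 0 1" --pt "5.6 -47.5 0 0 0 0 1" --pt "5.6 -47.5 0 0 0 0 1" --pt "5.6 -47.5 0 0 0 0 1" --pt "5.6 -47.5 0 0 0 0 1" --pt "5.6 -47.5 0 0 0 0 1" --pt "5.6 -47.5 0 0 0 0 1" --pt "5.6 -47.5 0 0 0 0 1" --pt "5.6 -47.5 0 0 0 0 1" --pt "5.6 -47.5 0 0 0 0 1" --pt "5.6 -47.5 0 0 0 0 1" --pt "5.6 -47.5 0 0 0 0 1"

```text
clock: 2.9
position: [0.4508, -0.0187, 0.4026]
ee_rot: [3.142, -0.001, -0.206]
contact_force: [0.7, -0.0, 0.4]
finger_gap: 0.0853
grasp_force: 0.0
```

```bash
cat >> h.py <<'E'
def go(p,yaw=None):
    "tool-frame shift (mm) and z turn (deg) from the measured pose"
    from scipy.spatial.transform import Rotation as R
    s=state(); r=R.from_euler("xyz",s["ee_rot"]); d=(r.inv().apply(np.array(p)-s["position"])*1000).round(2)
    t=None if yaw is None else (r.inv()*R.from_euler("xyz",[180,0,yaw],degrees=True)).as_rotvec(degrees=True).round(2)
    print("t",round(s["clock"],2),"pos",s["position"].round(4),"rpy",np.degrees(s["ee_rot"]).round(2),"q",s["qpos"].round(2),"F",s["contact_force"].round(1),"gap",round(s["finger_gap"],4),"\nshift",d,"turn",t)
E
python3 -c "
from h import *
go([.4687,.3995,.2],-11.8)"
```

```text
t 2.9 pos [ 0.4508 -0.0187  0.4026] rpy [ 1.800e+02 -5.000e-02 -1.178e+01] q [ 0.1   0.28 -0.21  1.82  0.07  1.05 -1.92] F [ 0.7 -0.   0.4] gap 0.0853 
shift [ -67.97 -413.06  202.48] turn [ 0.   -0.05  0.02]
```

>>> send_rows --pt "0 0 6 0 0 -10.6 0.3" --pt "0 0 6 0 0 -10.6 0.3" --pt "0 0 6 0 0 -10.6 0.3" --pt "0 0 6 0 0 -10.6 0.3" --pt "0 0 6 0 0 -10.6 0.3" --pt "0 0 6 0 0 -10.6 0.3" --pt "0 0 6 0 0 -10.6 0.3" --pt "0 0 6 0 0 -10.6 0.3" --pt "0 0 6 0 0 -10.6 0.3" --pt "0 0 6 0 0 -10.6 0.3" --pt "0 0 6 0 0 -10.6 0.3" --pt "0 0 6 0 0 -10.6 0.3"

```text
clock: 4.4
position: [0.4505, -0.0203, 0.3303]
ee_rot: [3.141, 0.0, 2.02]
contact_force: [-0.3, -0.1, -0.2]
finger_gap: 0.0554
grasp_force: 0.0
```

>>> send_rows --pt "0 0 6 0 0 -10.6 0.3" --pt "0 0 6 0 0 -10.6 0.3" --pt "0 0 6 0 0 -10.6 0.3" --pt "0 0 6 0 0 -10.6 0.3" --pt "0 0 6 0 0 -10.4 0.3" --pt "0 0 0 0 0 0 0.3"

```text
clock: 5.15
position: [0.4502, -0.0204, 0.2999]
ee_rot: [3.141, -0.001, 2.934]
contact_force: [-0.9, 0.4, -0.2]
finger_gap: 0.0557
grasp_force: 0.0
```

```bash
python3 -c "
from h import *
go([.4687,.3995,.19],168.2)"
```

```text
t 5.15 pos [ 0.4502 -0.0204  0.2999] rpy [ 1.7999e+02 -6.0000e-02  1.6811e+02] q [ 0.57  0.53 -0.96  1.98  0.54  0.92  0.69] F [-0.9  0.4 -0.2] gap 0.0557 
shift [ 68.34 414.66 110.09] turn [ 0.01 -0.06 -0.09]
```

>>> send_rows --pt "6.8 41.5 11 0 0 0 0.3" --pt "6.8 41.5 11 0 0 0 0.3" --pt "6.8 41.5 11 0 0 0 0.3" --pt "6.8 41.5 11 0 0 0 0.3" --pt "6.8 41.5 11 0 0 0 0.3" --pt "6.8 41.5 11 0 0 0 0.3" --pt "6.8 41.5 11 0 0 0 0.3" --pt "6.8 41.5 11 0 0 0 0.3" --pt "6.8 41.5 11 0 0 0 0.3" --pt "6.8 41.5 11 0 0 0 0.3" --pt "0 0 0 0 0 0 0.3"

```text
clock: 6.52
position: [0.4669, 0.4041, 0.1901]
ee_rot: [3.139, -0.002, 2.937]
contact_force: [0.8, -0.8, 0.1]
finger_gap: 0.0553
grasp_force: 0.0
```

```bash
python3 -c "
from h import *
go([.4687,.3995,.073],168.2)"
```

```text
t 6.53 pos [0.4669 0.4041 0.1901] rpy [ 1.7984e+02 -9.0000e-02  1.6828e+02] q [-0.39  0.85 -0.75  1.63  0.68  0.94 -0.02] F [ 0.8 -0.8  0.1] gap 0.0553 
shift [ -2.84  -4.44 117.09] turn [ 0.16 -0.09  0.08]
```

>>> send_rows --pt "0 0 0 0 0 0 0.3"

```text
clock: 6.65
position: [0.4688, 0.3992, 0.1903]
ee_rot: [-3.14, 0.001, 2.934]
contact_force: [0.3, -0.3, -0.3]
finger_gap: 0.0554
grasp_force: 0.0
```

Run:
```python
from h import *
for n in("top","side"):
    c=cloud(n,np.load(n+"0.npy")); r=np.hypot(c[...,0]-.469,c[...,1]-.4)<.05
    for lo,hi in((.03,.041),(.07,.092),(.094,.11)):
        m=r&(c[...,2]>lo)&(c[...,2]<hi);P=c[m]; print(n,lo,m.sum(),np.median(P[:,2]).round(4),cv2.minAreaRect(P[:,:2].astype(np.float32)*1000))
go([.4687,.3995,.085],168.2)
```

```text
top 0.03 449 0.0359 ((469.6370544433594, 400.9263610839844), (60.94013214111328, 60.20570373535156), 78.6410903930664)
top 0.07 39 0.0805 ((466.8751525878906, 395.8175048828125), (7.930055618286133, 44.8480224609375), 68.46001434326172)
top 0.094 116 0.0977 ((469.4300231933594, 400.9790344238281), (12.5849027633667, 45.22190475463867), 78.24285888671875)
side 0.03 290 0.0346 ((467.9260559082031, 398.51800537109375), (64.77792358398438, 61.7956428527832), 79.40460205078125)
side 0.07 142 0.0814 ((467.8893127441406, 393.93389892578125), (12.284886360168457, 46.239349365234375), 87.37501525878906)
side 0.094 53 0.0963 ((467.9146728515625, 396.886474609375), (15.779516220092773, 43.64680480957031), 76.84395599365234)
t 6.65 pos [0.4688 0.3992 0.1903] rpy [-1.7993e+02  5.0000e-02  1.6811e+02] q [-0.38  0.84 -0.75  1.64  0.68  0.94 -0.02] F [ 0.3 -0.3 -0.3] gap 0.0554 
shift [  0.23   0.36 105.35] turn [-0.07  0.05 -0.09]
```

>>> send_rows --pt "0.1 0.2 30 0 0 0 0.3" --pt "0.1 0.2 30 0 0 0 0.3" --pt "0 0 30 0 0 0 0.3" --pt "0 0 15.3 0 0 0 0.3" --pt "0 0 0 0 0 0 0.3" --pt "0 0 0 0 0 0 -1" --pt "0 0 0 0 0 0 -1" --pt "0 0 0 0 0 0 -1" --pt "0 0 0 0 0 0 -1" --pt "0 0 0 0 0 0 -1" --force 40

```text
clock: 7.9
position: [0.4688, 0.4009, 0.086]
ee_rot: [3.14, 0.001, 2.936]
contact_force: [0.2, -1.4, 6.1]
finger_gap: 0.0114
grasp_force: 40.7
```

```bash
python3 -c "
from h import *
go([.4687,.3995,.085],168.2); print(state()['ft_torque'],state()['grasp_force'])"
```

```text
t 7.9 pos [0.4688 0.4009 0.086 ] rpy [1.7994e+02 6.0000e-02 1.6822e+02] q [-0.43  0.98 -0.66  1.69  0.82  0.77 -0.13] F [ 0.2 -1.4  6.1] gap 0.0114 
shift [-0.16 -1.35  1.03] turn [0.06 0.06 0.02]
[-0.18793002  0.14340428  0.02724448] 40.68721354007721
```

>>> send_rows --pt "0 0 0 0 0 0 -1" --pt "0 0 -8 0 0 0 -1" --pt "0 0 -12 0 0 0 -1" --pt "0 0 -20 0 0 0 -1" --pt "0 0 -25 0 0 0 -1" --pt "0 0 -25 0 0 0 -1" --pt "0 0 -20 0 0 0 -1" --pt "0 0 0 0 0 0 -1" --pt "0 0 0 0 0 0 -1" --force 60

```text
clock: 9.02
position: [0.4683, 0.3998, 0.1944]
ee_rot: [-3.14, -0.0, 2.936]
contact_force: [0.2, 0.2, -1.5]
finger_gap: 0.0109
grasp_force: 59.4
```

Run:
```python
from h import *
go([.4603,-.0167,.195],168.2); s=state(); print(s['ft_torque'],s['grasp_force'])
im,D=viewer.grab_frame("side"); np.save("side1.npy",D)
u,v=proj("side",s["position"]).astype(int); print(u,v)
im2=im[v-50:v+40,u-45:u+55]; cv2.imwrite("pics/hand.png",cv2.resize(im2,(660,594),interpolation=cv2.INTER_CUBIC))
```

```text
t 9.03 pos [0.4683 0.3998 0.1944] rpy [-1.7992e+02 -1.0000e-02  1.6822e+02] q [-0.38  0.84 -0.76  1.63  0.68  0.95 -0.02] F [ 0.2  0.2 -1.5] gap 0.0109 
shift [-7.7180e+01 -4.0936e+02 -1.0000e-01] turn [-0.08 -0.01  0.02]
[-0.02433274  0.01469939 -0.00931665] 59.38859939575195
221 112
```

View pics/hand.png

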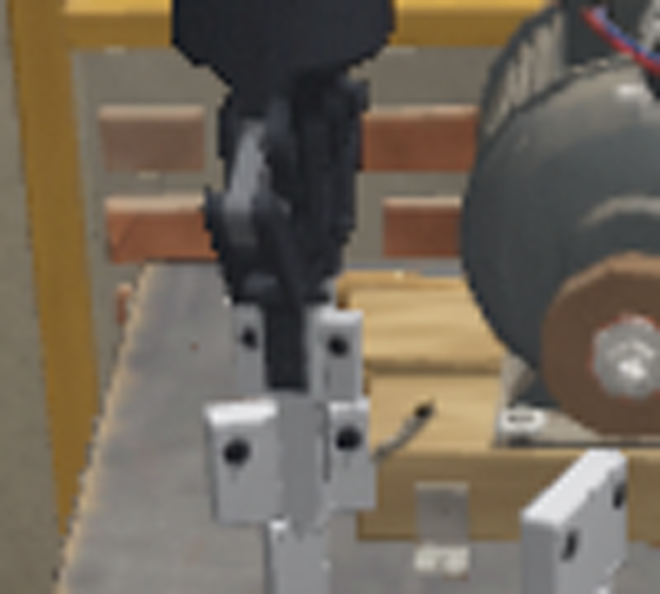

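The picture shows our key upright between the fingers (295,450 px), clear of the stand. I'll carry it to the socket.

>>> send_rows --pt "-7.7 -41 0 0 0 0 -1" --pt "-7.7 -41 0 0 0 0 -1" --pt "-7.7 -41 0 0 0 0 -1" --pt "-7.7 -41 0 0 0 0 -1" --pt "-7.7 -41 0 0 0 0 -1" --pt "-7.7 -41 0 0 0 0 -1" --pt "-7.7 -41 0 0 0 0 -1" --pt "-7.7 -41 0 0 0 0 -1" --pt "-7.7 -41 0 0 0 0 -1" --pt "-7.7 -41 0 0 0 0 -1"

```text
clock: 10.32
position: [0.4596, -0.0181, 0.1943]
ee_rot: [-3.141, -0.001, 2.936]
contact_force: [0.0, -0.7, -2.0]
finger_gap: 0.0111
grasp_force: 59.4
```

>>> send_rows --pt "0 0 0 0 0 9 -1" --pt "0 0 0 0 0 9 -1" --pt "0 0 0 0 0 9 -1" --pt "0 0 0 0 0 9 -1" --pt "0 0 0 0 0 0 -1" --pt "0 0 0 0 0 0 -1"

```text
clock: 11.08
position: [0.4599, -0.0166, 0.1946]
ee_rot: [-3.141, -0.001, 2.311]
contact_force: [0.0, 0.2, -1.7]
finger_gap: 0.0108
grasp_force: 59.3
```

Run:
```python
from h import *
go([.4603,-.0167,.135],132); s=state()
im,D=viewer.grab_frame("side"); im2,D2=viewer.grab_frame("top"); np.save("side2.npy",D); np.save("top2.npy",D2)
a=cv2.resize(im[210:325,160:250],(450,575),interpolation=cv2.INTER_CUBIC)
u,v=365,245
b=cv2.resize(im2[v-50:v+42,u-28:u+28],(350,575),interpolation=cv2.INTER_CUBIC)
cv2.imwrite("pics/over.png",np.hstack([a,b]))
c=cloud("side",D); r=np.hypot(c[...,0]-.46,c[...,1]+.017)<.035
for lo,hi in((.122,.138),(.138,.17)):
    m=r&(c[...,2]>lo)&(c[...,2]<hi);P=c[m];print(m.sum(),P.mean(0).round(4),P.min(0).round(4),P.max(0).round(4))
```

```text
t 11.07 pos [ 0.4599 -0.0166  0.1946] rpy [-1.7997e+02 -3.0000e-02  1.3239e+02] q [ 0.34  0.64 -0.63  2.09  0.65  0.62 -0.01] F [ 0.   0.2 -1.7] gap 0.0108 
shift [-0.33  0.25 59.63] turn [-0.03 -0.03  0.39]
88 [ 0.4596 -0.0231  0.1307] [ 0.4476 -0.03    0.1223] [ 0.4698 -0.016   0.1379]
176 [ 0.4589 -0.0234  0.1527] [ 0.4478 -0.0308  0.1383] [ 0.4698 -0.0162  0.1699]
```

View pics/over.png

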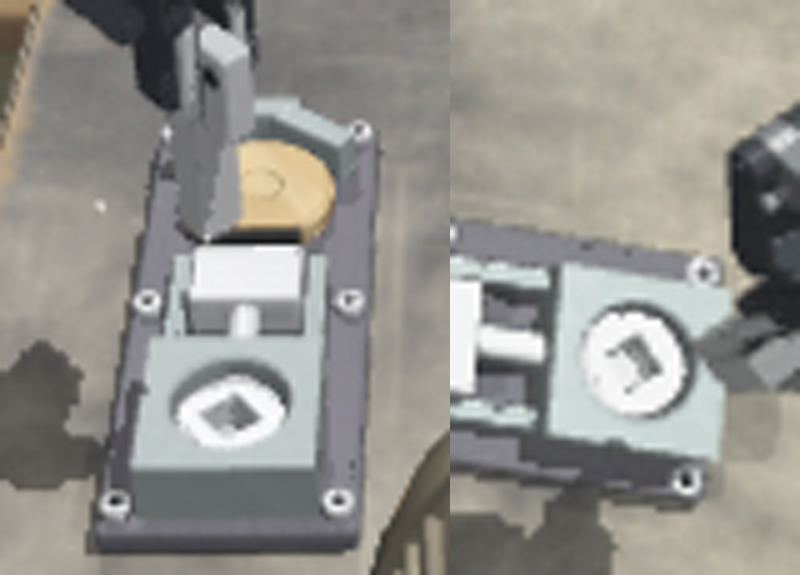

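>>> send_rows --pt "-0.1 0.3 25 0 0 0 -1" --pt "0 0 25 0 0 0 -1" --pt "0 0 20 0 0 0 -1" --pt "0 0 14 0 0 0 -1" --pt "0 0 2 0 0 0 -1" --pt "0 0 0 0 0 0 -1"

```text
clock: 11.92
position: [0.4606, -0.0164, 0.1092]
ee_rot: [3.141, 0.0, 2.308]
contact_force: [0.8, -0.1, -0.8]
finger_gap: 0.011
grasp_force: 59.4
```

>>> send_rows --pt "0 0 1 0 0 0 -1" --pt "0 0 1 0 0 0 -1" --pt "0 0 1 0 0 0 -1" --pt "0 0 1 0 0 0 -1" --pt "0 0 0 0 0 0 -1"

```text
clock: 12.55
position: [0.4604, -0.0166, 0.1049]
ee_rot: [-3.141, 0.0, 2.308]
contact_force: [-0.3, 0.3, -0.8]
finger_gap: 0.011
grasp_force: 59.4
```

Run:
```python
from h import *
go([.4603,-.0162,.101],132); s=state(); print(s['ft_torque'])
```

```text
t 12.55 pos [ 0.4604 -0.0166  0.1049] rpy [-179.99    0.    132.23] q [ 0.19  0.78 -0.41  2.16  0.88  0.37 -0.22] F [-0.3  0.3 -0.8] gap 0.011 
shift [0.36 0.16 3.92] turn [-0.01  0.    0.23]
[ 0.0291013   0.04041202 -0.00863643]
```

>>> send_rows --pt "0 0 0.8 0 0 0 -1" --pt "0 0 0.8 0 0 0 -1" --pt "0 0 0.8 0 0 0 -1" --pt "0 0 0 0 0 0 -1"

```text
clock: 13.05
position: [0.4604, -0.0165, 0.1025]
ee_rot: [-3.142, 0.0, 2.308]
contact_force: [0.0, 0.2, -0.3]
finger_gap: 0.0109
grasp_force: 59.4
```

>>> send_rows --pt "0 0 0.8 0 0 0 -1" --pt "0 0 0.8 0 0 0 -1" --pt "0 0 0 0 0 0 -1"

```text
clock: 13.42
position: [0.4604, -0.0166, 0.1009]
ee_rot: [-3.141, 0.0, 2.308]
contact_force: [-0.3, -0.3, -1.2]
finger_gap: 0.0112
grasp_force: 59.4
```

Still free: the pilot is in the socket. I'll carry on down.

>>> send_rows --pt "0 0 0.7 0 0 0 -1" --pt "0 0 0.7 0 0 0 -1" --pt "0 0 0 0 0 0 -1"

```text
clock: 13.8
position: [0.4604, -0.0166, 0.0995]
ee_rot: [-3.141, 0.0, 2.308]
contact_force: [-0.5, 0.2, -1.7]
finger_gap: 0.0113
grasp_force: 59.4
```

>>> send_rows --pt "0 0 0.7 0 0 0 -1" --pt "0 0 0.7 0 0 0 -1" --pt "0 0 0 0 0 0 -1"

```text
clock: 14.18
position: [0.4605, -0.0165, 0.0982]
ee_rot: [-3.142, 0.0, 2.308]
contact_force: [-0.4, -1.1, -1.4]
finger_gap: 0.0113
grasp_force: 59.4
```

>>> send_rows --pt "0 0 0.7 0 0 0 -1" --pt "0 0 0.7 0 0 0 -1" --pt "0 0 0 0 0 0 -1"

```text
clock: 14.55
position: [0.4605, -0.0166, 0.0967]
ee_rot: [3.142, 0.0, 2.308]
contact_force: [-0.1, -0.8, -0.7]
finger_gap: 0.0111
grasp_force: 59.4
```

>>> send_rows --pt "0 0 0.7 0 0 0 -1" --pt "0 0 0.7 0 0 0 -1" --pt "0 0 0 0 0 0 -1"

```text
clock: 14.92
position: [0.4605, -0.0166, 0.0953]
ee_rot: [-3.142, 0.0, 2.308]
contact_force: [0.3, -0.1, -1.3]
finger_gap: 0.0112
grasp_force: 59.4
```

It's going in. On to the floor at TCP z ≈ 0.090.

>>> send_rows --pt "0 0 0.8 0 0 0 -1" --pt "0 0 0.8 0 0 0 -1" --pt "0 0 0.8 0 0 0 -1" --pt "0 0 0 0 0 0 -1"

```text
clock: 15.42
position: [0.4605, -0.0166, 0.0929]
ee_rot: [-3.142, 0.0, 2.308]
contact_force: [0.0, 0.1, -1.8]
finger_gap: 0.0108
grasp_force: 59.4
```

>>> send_rows --pt "0 0 0.7 0 0 0 -1" --pt "0 0 0.7 0 0 0 -1" --pt "0 0 0 0 0 0 -1"

```text
clock: 15.8
position: [0.4605, -0.0166, 0.0915]
ee_rot: [-3.142, 0.0, 2.308]
contact_force: [1.0, -1.4, -2.0]
finger_gap: 0.0112
grasp_force: 59.4
```

>>> send_rows --pt "0 0 0.6 0 0 0 -1" --pt "0 0 0.6 0 0 0 -1" --pt "0 0 0 0 0 0 -1"

```text
clock: 16.18
position: [0.4605, -0.0166, 0.0903]
ee_rot: [-3.142, 0.0, 2.308]
contact_force: [0.2, -1.0, -0.6]
finger_gap: 0.0108
grasp_force: 59.4
```

>>> send_rows --pt "0 0 0.5 0 0 0 -1" --pt "0 0 0.5 0 0 0 -1" --pt "0 0 0 0 0 0 -1" --force 80

```text
clock: 16.55
position: [0.4605, -0.0165, 0.09]
ee_rot: [3.141, 0.001, 2.308]
contact_force: [-0.4, -0.7, 6.4]
finger_gap: 0.011
grasp_force: 81.6
```

Run:
```python
from h import *
go([.4603,-.0162,.09],75); s=state(); print(s['ft_torque'])
```

```text
t 16.55 pos [ 0.4605 -0.0165  0.09  ] rpy [1.7998e+02 5.0000e-02 1.3224e+02] q [ 0.16  0.8  -0.36  2.17  0.93  0.33 -0.26] F [-0.4 -0.7  6.4] gap 0.011 
shift [0.4  0.06 0.02] turn [4.000e-02 4.000e-02 5.724e+01]
[-0.13086027  0.15824741 -0.01124133]
```

The floor is felt at 6.4 N, TCP z 0.090. Now I'll turn clockwise.

>>> send_rows --pt "0 0 -0.3 0 0 3 -1" --pt "0 0 0 0 0 3 -1" --pt "0 0 0 0 0 3 -1" --pt "0 0 0 0 0 3 -1" --pt "0 0 0 0 0 3 -1" --pt "0 0 0 0 0 0 -1"

```text
clock: 17.3
position: [0.4609, -0.0166, 0.09]
ee_rot: [3.141, 0.001, 2.045]
contact_force: [0.2, -0.5, 5.6]
finger_gap: 0.0107
grasp_force: 81.1
```

Run:
```python
from h import *
go([.4603,-.0162,.09],75); s=state(); print(s['ft_torque'])
```

```text
t 17.3 pos [ 0.4609 -0.0166  0.09  ] rpy [1.7995e+02 5.0000e-02 1.1716e+02] q [ 0.12  0.8  -0.3   2.17  0.84  0.29 -0.43] F [ 0.2 -0.5  5.6] gap 0.0107 
shift [ 0.6  -0.38  0.02] turn [6.000e-02 3.000e-02 4.216e+01]
[-0.15135328 -0.18159014  0.04005806]
```

>>> send_rows --pt "0 0 0 0 0 3 -1" --pt "0 0 0 0 0 3 -1" --pt "0 0 0 0 0 3 -1" --pt "0 0 0 0 0 3 -1" --pt "0 0 0 0 0 3 -1" --pt "0 0 0 0 0 0 -1"

```text
clock: 18.05
position: [0.4611, -0.0166, 0.09]
ee_rot: [3.14, 0.001, 1.783]
contact_force: [1.4, -0.3, 5.1]
finger_gap: 0.0105
grasp_force: 81.1
```

Run:
```python
from h import *
go([.4603,-.0162,.09],75); s=state(); print(s['ft_torque'])
```

```text
t 18.05 pos [ 0.4611 -0.0166  0.09  ] rpy [1.7993e+02 4.0000e-02 1.0216e+02] q [ 0.08  0.79 -0.24  2.17  0.74  0.25 -0.59] F [ 1.4 -0.3  5.1] gap 0.0105 
shift [ 0.54 -0.65  0.03] turn [8.000e-02 2.000e-02 2.716e+01]
[-0.20667251 -0.17330689  0.08535939]
```

>>> send_rows --pt "0 0 0 0 0 3 -1" --pt "0 0 0 0 0 3 -1" --pt "0 0 0 0 0 3 -1" --pt "0 0 0 0 0 3 -1" --pt "0 0 0 0 0 3 -1" --pt "0 0 0 0 0 3 -1" --pt "0 0 0 0 0 0 -1"

```text
clock: 18.92
position: [0.4612, -0.0167, 0.09]
ee_rot: [3.14, 0.0, 1.469]
contact_force: [1.6, -1.3, 5.0]
finger_gap: 0.0107
grasp_force: 81.1
```

Run:
```python
from h import *
go([.4603,-.0162,.09],75); s=state(); print(s['ft_torque'])
```

```text
t 18.93 pos [ 0.4612 -0.0167  0.09  ] rpy [1.7991e+02 1.0000e-02 8.4150e+01] q [ 0.05  0.79 -0.18  2.18  0.6   0.22 -0.77] F [ 1.6 -1.3  5. ] gap 0.0107 
shift [ 0.36 -0.93  0.02] turn [0.09 0.   9.15]
[-0.25907654 -0.20143631  0.06821091]
```

>>> send_rows --pt "0 0 0 0 0 2 -1" --pt "0 0 0 0 0 2 -1" --pt "0 0 0 0 0 2 -1" --pt "0 0 0 0 0 0 -1"

```text
clock: 19.42
position: [0.4612, -0.0167, 0.09]
ee_rot: [3.14, 0.0, 1.364]
contact_force: [0.4, -0.7, 5.2]
finger_gap: 0.0109
grasp_force: 81.1
```

Run:
```python
from h import *
go([.4603,-.0162,.09],75); s=state(); print(s['ft_torque'])
```

```text
t 19.43 pos [ 0.4612 -0.0167  0.09  ] rpy [179.9    0.    78.16] q [ 0.03  0.79 -0.16  2.18  0.56  0.21 -0.83] F [ 0.4 -0.7  5.2] gap 0.0109 
shift [ 0.35 -1.    0.  ] turn [0.1  0.   3.16]
[-0.27711198 -0.19807172  0.12391496]
```

>>> send_rows --pt "0 0 0 0 0 1.5 -1" --pt "0 0 0 0 0 1.5 -1" --pt "0 0 0 0 0 0 -1"

```text
clock: 19.8
position: [0.4612, -0.0167, 0.09]
ee_rot: [3.14, -0.0, 1.312]
contact_force: [2.6, -1.3, 5.0]
finger_gap: 0.0109
grasp_force: 81.1
```

Run:
```python
from h import *
go([.4603,-.0162,.09],75); s=state(); print(s['ft_torque'])
```

```text
t 19.8 pos [ 0.4612 -0.0167  0.09  ] rpy [179.9   -0.    75.17] q [ 0.03  0.79 -0.15  2.18  0.53  0.21 -0.86] F [ 2.6 -1.3  5. ] gap 0.0109 
shift [ 0.28 -1.04  0.03] turn [ 0.1  -0.    0.17]
[-0.33293034 -0.24801525  0.13612183]
```

>>> send_rows --pt "0 0 0 0 0 1.5 -1" --pt "0 0 0 0 0 1.5 -1" --pt "0 0 0 0 0 0 -1"

```text
clock: 20.18
position: [0.4612, -0.0168, 0.09]
ee_rot: [3.14, -0.0, 1.259]
contact_force: [0.3, -1.6, 5.3]
finger_gap: 0.0108
grasp_force: 81.1
```

Run:
```python
from h import *
go([.4603,-.0162,.09],75); s=state(); print(s['ft_torque'])
```

```text
t 20.18 pos [ 0.4612 -0.0168  0.09  ] rpy [ 1.799e+02 -1.000e-02  7.216e+01] q [ 0.02  0.79 -0.14  2.18  0.51  0.21 -0.89] F [ 0.3 -1.6  5.3] gap 0.0108 
shift [ 0.25 -1.07  0.02] turn [ 0.1  -0.01 -2.84]
[-0.29920557 -0.27446688  0.11563097]
```

>>> send_rows --pt "0 0 0 0 0 1.5 -1" --pt "0 0 0 0 0 1.5 -1" --pt "0 0 0 0 0 0 -1"

```text
clock: 20.55
position: [0.4612, -0.0168, 0.09]
ee_rot: [3.14, -0.0, 1.208]
contact_force: [1.9, -1.1, 4.9]
finger_gap: 0.0106
grasp_force: 81.1
```

Run:
```python
from h import *
go([.4603,-.0162,.09],75); s=state(); print(s['ft_torque'])
im,D=viewer.grab_frame("side")
a=cv2.resize(im[210:325,160:250],(450,575),interpolation=cv2.INTER_CUBIC)
im2,D=viewer.grab_frame("top"); b=cv2.resize(im2[210:290,285:395],(350,255),interpolation=cv2.INTER_CUBIC)
b=np.vstack([b,np.zeros((320,350,3),np.uint8)]); cv2.imwrite("pics/turn.png",np.hstack([a,b]))
```

```text
t 20.55 pos [ 0.4612 -0.0168  0.09  ] rpy [ 1.7989e+02 -1.0000e-02  6.9230e+01] q [ 0.02  0.79 -0.13  2.18  0.49  0.2  -0.92] F [ 1.9 -1.1  4.9] gap 0.0106 
shift [ 0.21 -1.09  0.03] turn [ 0.11 -0.   -5.77]
[-0.43208002 -0.32298069  0.36132172]
```

View pics/turn.png

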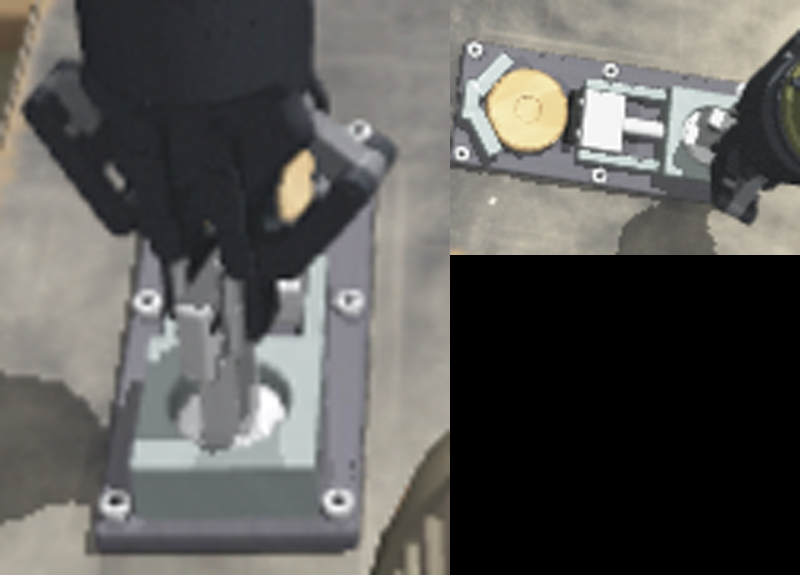

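The side view shows the key down in the well (215,430 px), and the top view shows the jaw against the disc (575,112 px). The torque jumped to 0.36 N·m, so the stop is reached. I'll ease off, release and retreat.

>>> send_rows --pt "0 0 0 0 0 -1.2 -1" --pt "0 0 0 0 0 0 -1" --pt "0 0 0 0 0 0 -0.5" --pt "0 0 0 0 0 0 -0.3" --pt "0 0 0 0 0 0 0" --pt "0 0 0 0 0 0 0.2" --pt "0 0 0 0 0 0 0.2" --pt "0 0 -5 0 0 0 0.2" --pt "0 0 -10 0 0 0 0.2" --pt "0 0 -20 0 0 0 0.2"

```text
clock: 21.9
position: [0.4601, -0.0166, 0.1252]
ee_rot: [-3.141, 0.001, 1.229]
contact_force: [-0.2, 0.4, 0.1]
finger_gap: 0.0513
grasp_force: 0.0
```

>>> send_rows --pt "0 0 -30 0 0 0 0.2" --pt "0 0 -40 0 0 0 0.2" --pt "0 0 -40 0 0 0 0.2" --pt "0 0 -40 0 0 0 0.2" --pt "0 0 0 0 0 0 0.2" --pt "0 0 0 0 0 0 0.2"

```text
clock: 22.65
position: [0.4599, -0.0168, 0.2747]
ee_rot: [-3.141, 0.001, 1.229]
contact_force: [0.2, 0.3, -0.2]
finger_gap: 0.0513
grasp_force: 0.0
```

Run:
```python
from h import *
im,D=viewer.grab_frame("side"); c=cloud("side",D)
m=(c[...,2]>.085)&(c[...,2]<.125)&(np.hypot(c[...,0]-.46,c[...,1]+.017)<.05); P=c[m]
print(state()["clock"],m.sum(),P[:,2].max(),np.median(P,0),cv2.minAreaRect(P[P[:,2]>.096][:,:2].astype(np.float32)*1000))
a=cv2.resize(im[200:325,160:250],(432,600),interpolation=cv2.INTER_CUBIC); cv2.imwrite("pics/end.png",a)
```

```text
22.7 232 0.10376954651231207 [ 0.4605398  -0.02382045  0.09944901] ((459.8664245605469, -19.275897979736328), (48.52775192260742, 12.752881050109863), 69.71295928955078)
```

View pics/end.png

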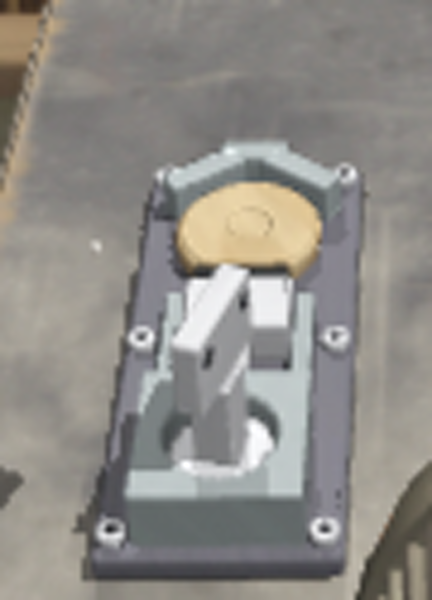

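The key stands upright and deep in the socket (215,440 px). Its top is at about 0.102 m and its yaw is 70°, so no spring-back. The jaw is on the disc at (250,270). Handing in.

```bash
python3 -c "
from h import *
print(close_job())"
```

```text
the job is handed in; nothing more can be done
None
```

The key is fully seated in the socket and turned clockwise until the torque jumped to 0.36 N·m at the stop; the jaw is on the disc, the arm is clear, and I handed the job in at about 23 s (the hand-in gave no verdict, and the squeeze on the disc was not measured directly).

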